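# Isolate the printing press and swing out its lockout hasp

## Task

Make the printing press safe for cleaning: turn the red handle of the grey isolator box to off, so that its long end lines up with the white mark between the two green ones, without running on past off into the reverse position. Only then swing the steel lockout hasp all the way out by its yellow stud until it stands square off the side of the box, with the handle still at off, and leave the ink jar, ink tin, carved block and ink roller undisturbed.

Things in the scene. Friction and masses are not known exactly. Their poses are not given: they have to be found in the camera images.
- isolator: Grey box fixed to the table, 180 (its x) x 240 (its y) x 80 mm high, lying face up; origin at the centre of its underside, z up, yaw varies. The red handle and the steel hasp sit on its top face, which is 80 mm above the table. A flat yellow disc, one white (off) and two green (running) marks are look-only markings within 4 mm of the top face.
- handle_axis (a point): Point on the box's top face on the handle's upright turning axis; at (0, +30, 80) mm in the box frame. Fixed to the box.
- handle (a joint): Angle of the red isolator handle, rad, growing clockwise seen from above. 0 = off: the handle's long end points along the box's +x, at the white mark. It starts somewhere between 0.8 and 1.45 (forward running, long end towards the hasp side, box -y). Negative = reverse side. It has stops at -1.5 and +1.5 but NO stop or click at off. Friction (0.16 N m, about 3 N pushed at 60 mm) holds it wherever it is left; no spring.
- handle_tip (a point): Outer end of the handle, centre of its top edge, 85 mm from the turning axis and 126 mm above the table. The handle is an upright red bar 16 mm wide, from 20 mm behind to 85 mm beyond the axis, from 92 to 126 mm above the table, on a round hub of 24 mm radius (84 to 98 mm above the table). A white stripe lies on top near the long end.
- hasp_pivot (a point): Point on the box's top face on the hasp's upright pivot axis; at (-50, -92, 80) mm in the box frame. Fixed to the box.
- hasp (a joint): Angle of the lockout hasp, rad, growing clockwise seen from above. 0 = folded in: it lies along the box's -y edge, pointing along the box's +x from its pivot. 1.57 = fully out against its stop: it points along the box's -y, square off the side of the box. It starts between 0 and 0.25. Friction (0.12 N m, about 2 N at the stud) holds it; no spring.
- hasp_stud (a point): Centre of the top of the upright yellow stud on the hasp, 70 mm from the pivot axis, 117 mm above the table. The stud is 14 mm in diameter and stands 30 mm above a steel bar that is 24 mm wide, 4 mm thick (83 to 87 mm above the table) and reaches 88 mm beyond the pivot.
- ink_jar: Black capped jar, 60 mm diameter, 70 mm high, loose; origin at the centre of its underside. Leave alone.
- ink_tin: Steel tin with a paper label, 68 mm diameter, 60 mm high, loose; origin at the centre of its underside. Leave alone.
- lino_block: Carved printing block, 70 x 60 x 22 mm, loose; origin at the centre of its underside. Leave alone.
- brayer: Ink roller, black drum 34 mm diameter and 90 mm long along its y, wooden handle reaching 130 mm along its +x, 37 mm high, loose; origin under the drum's centre. Leave alone.

How it is judged:
By the outcome, as a careful person would: the job done as asked, in the order asked, and still so for the second after the job is handed in, with the robot touching nothing.
It also fails if it takes over 53 s, if anything falls off the work surface, if the arm or the gripper's body presses on something with over 40 N, if the wrist force passes 120 N, or if a joint passes its speed limit or range.

## Robot

A 7-joint arm with a two-finger parallel gripper is mounted at the origin on the work surface. World frame = base frame: x ahead of the robot, y to its left, z up, the work surface at z = 0. Lengths are in m, angles in rad, forces in N, time in s.
With the tool pointing down it reaches from about 0.35 to 0.9 m from the base axis. Payload 7.2 kg.
Tool frame: the origin (TCP) lies on the mounting face of the last link; the fingertips stand 182 mm ahead of it and the grasp point (between the pads) lies 163 mm ahead of it; z points along the fingers, y is the direction in which the jaws open and shut (so a half turn about z gives the same grasp; the last joint's range is limited). The gripper opens to 88 mm and grips with 3 to 60 N. Pads are 20 mm wide; open, the fingers measure 115 mm over their backs; the gripper's body (75 mm by 178 mm) begins 61 mm behind the grasp point.
Start: joints at [-0.068, 0.411, -0.013, 1.596, 0.006, 1.134, -0.082], TCP at [0.625, -0, 0.405] pointing down, gripper open.
Joint ranges: [-2.95, 2.95], [-0.29, 1.99], [-1.47, 1.44], [0.14, 2.54], [-1.03, 4.17], [0.13, 1.85], [-2.86, 2.86]. Speed limits (rad/s): [2.39, 2.39, 3.01, 3.01, 3.14, 3.14, 3.14].

## Interface

Orientations are given as [roll, pitch, yaw] about the fixed x, y, z axes, in that order (R = Rz(yaw) Ry(pitch) Rx(roll)).
In Python, from rig import manip, viewer, look_for, regions_of, spot_point gives the robot as it stands.
- The arm moves only by the tool apply_moves, never from a script. Its argument "plan" is a list that holds one entry, the list of rows, each a list of 4 numbers: the shift along the world's x, y, z in m, then the turn about the world's z in degrees. A call has 1 to 12 rows; each row is the pose to reach, as a shift and turn from the pose commanded when the call began; what a row does not reach only later rows make up. A row lasts 1/8 s, in which the tool goes at most 62.5 mm and 10.7 degrees, less where a joint would pass 70% of its speed; a pose out of reach is approached as far as the arm can. A call with a gripper value outside its range is refused whole. "hand" is the opening in per cent of the stroke, from 0 (shut) to 100 (fully open), set as the call begins (left out, the last holds). The fingers move at their own pace and stop on an object; "newtons" is the grip in N (left out, the last holds). Time passes only in rows, so rows that repeat a pose let the fingers close. It gives the time, the measured TCP pose, the force and the opening at its end, in the units of the state.
- manip.state(): the state, without advancing time (a new reading comes with each control period).
- viewer.get_image(name): name is "scene" or "side" or "wrist"; returns the picture (384x512x3 uint8, red, green, blue); there is no depth.
- viewer.camera_model(name): a dict with "intrinsics" (3x3 intrinsics, pixels), "rvec" (rotation vector, rad) and "tvec" (3), from world to camera coordinates, as OpenCV has them. Camera axes: x right, y down, z forward; pixel columns grow to the right and rows downward; lengths in m; the calibration is good to about 2 mm. A picture is of the moment at which its call begins: read the wrist's pose just before it. camera_model takes no time and is no camera call; for the wrist camera it gives the pose at the moment of the call.
- manip.close_job(): hands the job in, once; it reports no verdict.
Trained networks look in the newest picture that a camera, given by its name, has taken for a name from the list of things; names that differ only in an ending like _2 or _b are one class to them, and where a whole thing is asked for, a point or a joint stands for the part that bears it (a point fixed in the world has none). Each returns a list of dicts, best first, with "p" (0 to 1); they miss things now and then, are a little off and sometimes report something else, mostly with a low value. They report only what shows in the picture. A call takes as long as a camera call.
- look_for(camera, query): "point" ([column, row] in pixels, amid what is visible of it).
- regions_of(camera, query): "region" (384x512 bool, what is visible of it) and "point" ([column, row] in pixels, amid what is visible of it).
- spot_point(camera, query): "point" ([column, row] in pixels: a listed point, or the origin of a listed thing).
The state is a dict: "t": time; "joints": joint angles; "dq": joint speeds; "effort": joint torques, N m; "tool_pos": TCP position; "orientation": TCP orientation; "contact_force": force on the tool from outside, world axes, zero at the start; "wrist_torque": the same for the moment, N m; "finger_gap": finger opening in m.
Only numpy, scipy, OpenCV 4.12 (cv2) and the standard library are available. Lean on these libraries where they do the work, as an engineer would, in place of code of your own. Each camera call takes 0.05 s, during which the arm holds its last target.

## Working session

There is one attempt and no reset: what is moved stays moved. The work goes in short steps, Python scripts to look and compute and a tool call to move; the robot and the scene stay as the last step left them, time stands still between calls to the robot, and variables do not carry over. Pictures are saved under pics/ and viewed, and the job is handed in when it is done.

Besides the shell and the picture viewer there is one more tool, called after "Emit:" as name(argument=value, ...) on one line, values as JSON. apply_moves: Moves the arm, as the interface text tells. Its arguments: {"type":"object","properties":{"plan":{"type":"array"},"hand":{"type":"number"},"newtons":{"type":"number"}},"required":["plan"]}

```bash
mkdir -p pics; ls
cat > h.py <<'E'
import numpy as np, cv2
from rig import manip, viewer, look_for, regions_of, spot_point
def cam(n):
    m=viewer.camera_model(n); K=np.array(m["intrinsics"],float); R=cv2.Rodrigues(np.array(m["rvec"],float))[0]; t=np.array(m["tvec"],float).ravel()
    return K,R,t
def ray(n,p,z):
    K,R,t=cam(n); d=R.T@np.linalg.inv(K)@np.array([p[0],p[1],1.]); c=-R.T@t
    return c+d*(z-c[2])/d[2]
def proj(n,X):
    K,R,t=cam(n); q=K@(R@np.array(X,float)+t); return q[:2]/q[2]
def snap(n,f):
    im=viewer.get_image(n); cv2.imwrite("pics/"+f,im[:,:,::-1]); return im
E
python3 - <<'E'
from h import *
Z=dict(handle_axis=.08,handle_tip=.126,hasp_pivot=.08,hasp_stud=.117,isolator=0,ink_jar=0,ink_tin=0,lino_block=0,brayer=0)
ims=[]
for n in ["scene","side","wrist"]:
    snap(n,n+"0.png")
    for q,z in Z.items():
        r=spot_point(n,q)
        for d in r[:2]: print(n,q,round(d["p"],2),np.round(d["point"]),np.round(ray(n,d["point"],z),3))
print(manip.state())
E
```

```text
pics
scene handle_axis 0.55 [307. 193.] [0.502 0.081 0.08 ]
scene handle_tip 0.94 [274. 167.] [0.54  0.005 0.126]
scene hasp_pivot 0.97 [278. 167.] [ 0.476 -0.051  0.08 ]
scene hasp_stud 0.82 [254. 164.] [ 0.556 -0.049  0.117]
scene isolator 0.88 [292. 219.] [0.521 0.058 0.   ]
scene isolator 0.53 [273. 167.] [ 0.395 -0.164  0.   ]
scene ink_jar 0.66 [254. 165.] [ 0.434 -0.208  0.   ]
scene ink_jar 0.59 [373. 248.] [0.453 0.245 0.   ]
scene ink_tin 0.98 [335. 280.] [0.59  0.261 0.   ]
scene ink_tin 0.22 [229. 260.] [0.724 0.083 0.   ]
scene lino_block 0.62 [208. 191.] [ 0.616 -0.17   0.   ]
scene brayer 0.89 [230. 262.] [0.724 0.089 0.   ]
scene brayer 0.56 [337. 278.] [0.581 0.258 0.   ]
side handle_axis 0.92 [302. 200.] [0.508 0.087 0.08 ]
side handle_tip 0.84 [290. 157.] [0.533 0.005 0.126]
side handle_tip 0.51 [261. 292.] [0.588 0.343 0.126]
side hasp_pivot 0.81 [312. 159.] [ 0.479 -0.042  0.08 ]
side hasp_pivot 0.16 [284. 141.] [ 0.544 -0.104  0.08 ]
side hasp_stud 0.6 [282. 143.] [ 0.552 -0.051  0.117]
side isolator 0.92 [294. 209.] [0.518 0.043 0.   ]
side ink_jar 0.74 [290. 1
[... 664 characters left out ...]
0.   ]
{'t': 1.5, 'joints': array([-0.06819432,  0.41109353, -0.01274174,  1.59619198,  0.00562201,
        1.1342994 , -0.08220288]), 'dq': array([ 0.0010327 , -0.00021839, -0.00016281, -0.00110858, -0.0011862 ,
        0.00076387, -0.00207271]), 'effort': array([-3.68215035e-05, -5.87735081e+01,  6.40842151e-01, -2.91381544e+01,
       -5.38110011e-02,  1.05070099e-02, -3.03538025e-05]), 'tool_pos': array([6.24999682e-01, 3.32396786e-06, 4.04660592e-01]), 'orientation': array([ 3.14154900e+00, -2.41626481e-07,  1.57084462e+00]), 'contact_force': array([ 0.24614644, -0.09197125,  0.90643841]), 'wrist_torque': array([ 0.01309403, -0.06258527,  0.01179306]), 'finger_gap': 0.08781470130853845}
```

View pics/scene0.png

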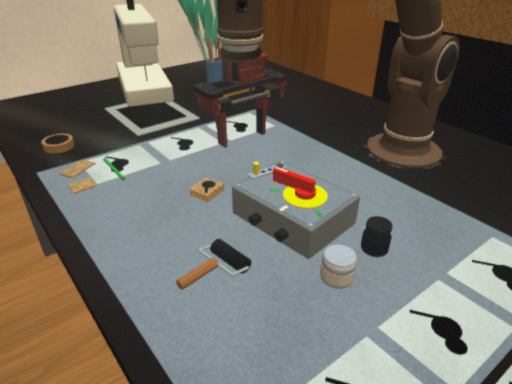

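View pics/wrist0.png

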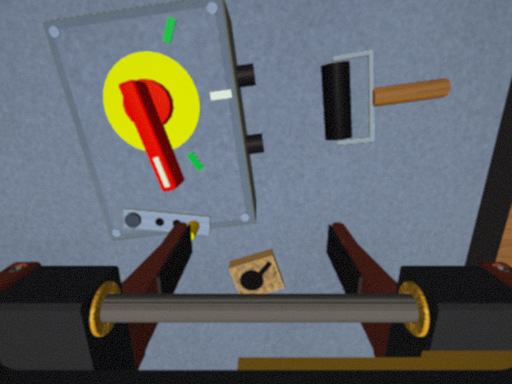

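View pics/side0.png

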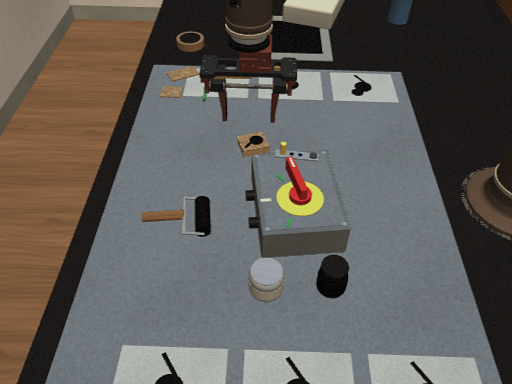

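```bash
cat >> h.py <<'E'
def rect(n,im,z,x0=.36,y1=.24,s=1500,W=600,H=570):
    # output col -> x, row -> -y
    K,R,t=cam(n); c=np.array([[0,0],[W,0],[W,H],[0,H]],np.float32)
    P=np.array([proj(n,[x0+u/s,y1-v/s,z]) for u,v in c],np.float32)
    M=cv2.getPerspectiveTransform(P,c); return cv2.warpPerspective(im,M,(W,H),flags=cv2.INTER_LINEAR)
E
python3 - <<'E'
from h import *
for n in ["wrist","scene","side"]:
    im=cv2.imread(f"pics/{n}0.png")
    cv2.imwrite(f"pics/r_{n}.png",rect(n,im,.08))
    r=rect(n,im,.083); hsv=cv2.cvtColor(r,cv2.COLOR_BGR2HSV)
    def comps(lo,hi,mn=30):
        m=cv2.inRange(hsv,lo,hi); k,l,st,ce=cv2.connectedComponentsWithStats(m)
        return m,[(st[i,4],(.36+ce[i,0]/1500).round(4),(.24-ce[i,1]/1500).round(4)) for i in range(1,k) if st[i,4]>mn]
    m,c=comps((25,150,120),(35,255,255)); 
    print(n,"yellow",c)
    m,c2=comps((45,120,60),(80,255,255)); print(" green",c2)
    m,c3=comps((0,0,200),(180,60,255)); print(" white",c3)
    cs=max(cv2.findContours(m*0+cv2.inRange(hsv,(25,150,120),(35,255,255)),cv2.RETR_EXTERNAL,cv2.CHAIN_APPROX_NONE)[0],key=cv2.contourArea)
    e=cv2.minEnclosingCircle(cs); print(" disc",.36+e[0][0]/1500,.24-e[0][1]/1500,e[1]/1500)
for p in [(54,32),(212,8),(245,217),(116,233)]: print(ray("wrist",p,.08).round(4))
E
```

```text
wrist yellow [(np.int32(10868), np.float64(0.5149), np.float64(0.09)), (np.int32(92), np.float64(0.5439), np.float64(-0.065))]
 green [(np.int32(410), np.float64(0.5369), np.float64(0.153)), (np.int32(399), np.float64(0.5535), np.float64(0.0248))]
 white [(np.int32(359), np.float64(0.5845), np.float64(0.0939)), (np.int32(383), np.float64(0.515), np.float64(0.0126))]
 disc 0.5123700968424479 0.08475140380859375 0.04979778035481771
scene yellow [(np.int32(10461), np.float64(0.5218), np.float64(0.0945)), (np.int32(420), np.float64(0.5139), np.float64(-0.0951))]
 green [(np.int32(316), np.float64(0.539), np.float64(0.1543)), (np.int32(251), np.float64(0.5554), np.float64(0.0256))]
 white [(np.int32(369), np.float64(0.5861), np.float64(0.0944))]
 disc 0.5145277811686197 0.08464443969726562 0.050636210123697914
side yellow [(np.int32(418), np.float64(0.5243), np.float64(0.1253)), (np.int32(219), np.float64(0.4837), np.float64(0.1184)), (np.int32(857), np.float64(0.4936), np.float64(0.0714)), (np.int32(76), np.float64(0.5557), np.float64(0.0994)), (np.int32(59), np.float64(0.5586), np.float64(0.0769)), (np.int32(218), np.float64(0.5352), np.float64(0.0479)), (np.int32(195), np.float64(0.5462), np.float64(-0.09))]
 green [(np.int32(290), np.float64(0.5369), np.float64(0.1523)), (np.int32(296), np.float64(0.5537), np.float64(0.0234))]
 white [(np.int32(203), np.float64(0.585), np.float64(0.0923)), (np.int32(191), np.float64(0.5269), np.float64(-0.0256))]
 disc 0.500538106282552 0.07754138183593748 0.041000223795572915
[0.4238 0.1518 0.08  ]
[0.5793 0.1721 0.08  ]
[ 0.6075 -0.0428  0.08  ]
[ 0.4516 -0.0635  0.08  ]
```

View pics/r_wrist.png

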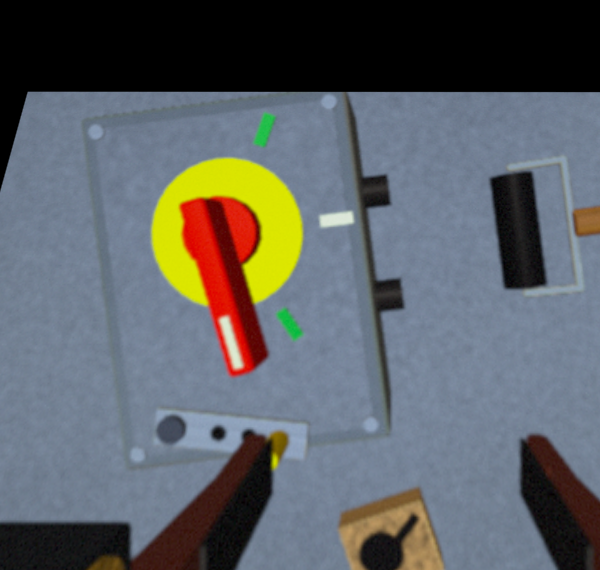

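View pics/r_side.png

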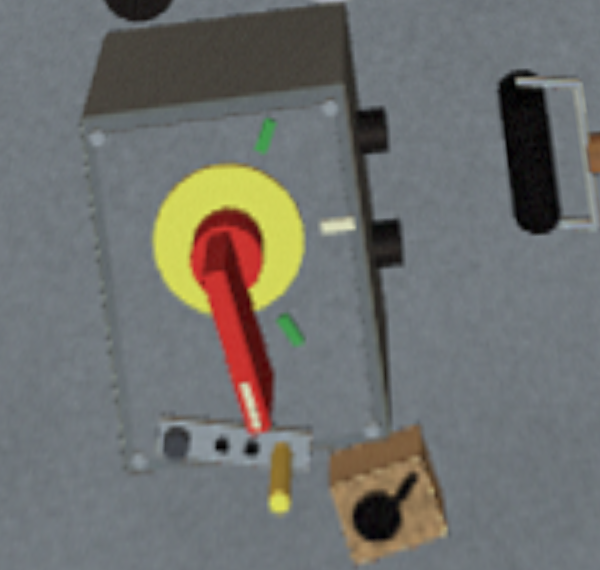

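The wrist view shows the handle axis near (150,105), the white mark at (221,95) and the stud at about (186,235). That puts the box yaw at about 7.4°, the axis at (0.512, 0.085), the handle at about 1.42 rad and the hasp at about 0.2 rad. I'll grip the handle 60 mm out from its axis.

Emit:
apply_moves(plan=[[[-0.03,0.01,-0.02,5],[-0.06,0.02,-0.04,10],[-0.096,0.027,-0.06,16],[-0.096,0.027,-0.06,16],[-0.096,0.027,-0.095,16],[-0.096,0.027,-0.128,16],[-0.096,0.027,-0.128,16],[-0.096,0.027,-0.128,16]]], hand=60, newtons=15)

```text
t: 2.5
tool_pos: [0.53, 0.0269, 0.2778]
orientation: [3.14, 0.0, 1.849]
contact_force: [0.1, 0.4, 0.1]
finger_gap: 0.0526
```

Run:
```python
from h import *
print(manip.state())
a=snap("wrist","w1.png");b=snap("scene","s1.png")
cv2.imwrite("pics/c1.png",cv2.resize(np.hstack([a,b])[:,:,::-1],(800,300)))
```

```text
{'t': 2.5, 'joints': array([-0.07006669,  0.40436612, -0.09055771,  1.95076414,  0.0504407 ,
        0.78696988,  0.08955002]), 'dq': array([ 0.00255204, -0.01528445, -0.00347181, -0.0007645 ,  0.00103555,
       -0.00355363,  0.00078764]), 'effort': array([-1.37048124e-02, -5.06880569e+01, -2.44647972e-01, -2.21124190e+01,
       -3.55190935e-02,  3.20117874e-02, -8.89559509e-03]), 'tool_pos': array([0.53000422, 0.02690667, 0.27784095]), 'orientation': array([3.14001034e+00, 3.27985668e-04, 1.84927094e+00]), 'contact_force': array([0.05978796, 0.42528516, 0.09501156]), 'wrist_torque': array([-0.04610824, -0.01884748,  0.00122671]), 'finger_gap': 0.05259861655556229}
```

View pics/c1.png

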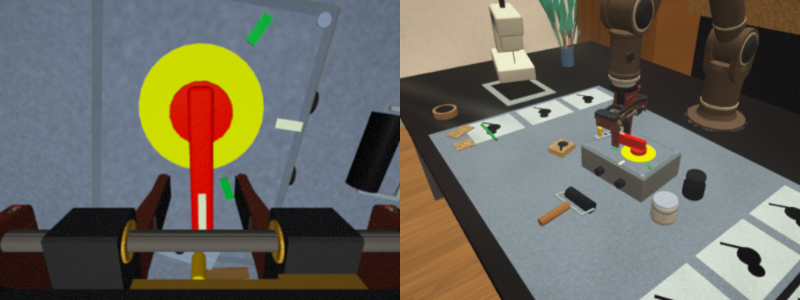

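Emit:
apply_moves(plan=[[[0,0,0,0],[0,0,0,0],[0,0,0,0],[0,0,0,0]]], hand=0, newtons=15)

```text
t: 3.1
tool_pos: [0.5291, 0.027, 0.2767]
orientation: [3.141, 0.0, 1.85]
contact_force: [4.0, -1.4, -0.6]
finger_gap: 0.0159
```

Run:
```python
from h import *
for d in [0,8,16,24,32,40,48,56,64,70,74,78,81.4]:
    f=np.radians(-74+d); g=np.radians(-74)
    print(d,(.0605*np.array([np.cos(f)-np.cos(g),np.sin(f)-np.sin(g)])).round(4))
```

```text
0 [0. 0.]
8 [0.0079 0.0029]
16 [0.0154 0.0068]
24 [0.0222 0.0118]
32 [0.0283 0.0177]
40 [0.0335 0.0243]
48 [0.0377 0.0316]
56 [0.0409 0.0395]
64 [0.0429 0.0477]
70 [0.0437 0.0539]
74 [0.0438 0.0582]
78 [0.0437 0.0624]
81.4 [0.0433 0.0659]
```

Emit:
apply_moves(plan=[[[0.0079,0.0029,0,8],[0.0154,0.0068,0,16],[0.0222,0.0118,0,24],[0.0283,0.0177,0,32],[0.0335,0.0243,0,40],[0.0377,0.0316,0,48],[0.0409,0.0395,0,56],[0.0429,0.0477,0,64],[0.0437,0.0539,0,70],[0.0438,0.0582,0,74],[0.0438,0.0582,0,74],[0.0438,0.0582,0,74]]])

```text
t: 4.6
tool_pos: [0.5725, 0.0847, 0.2767]
orientation: [-3.141, -0.001, 3.14]
contact_force: [-4.3, -3.0, 5.6]
finger_gap: 0.016
```

```bash
cat > m.py <<'E'
import sys
from h import *
tag=sys.argv[1]
L=[]
for n in ["scene","side","wrist"]:
    im=snap(n,f"{n}{tag}.png"); r=cv2.cvtColor(rect(n,im,.126),cv2.COLOR_RGB2BGR); L.append(r[::1])
    hsv=cv2.cvtColor(r,cv2.COLOR_BGR2HSV); k,l,st,ce=cv2.connectedComponentsWithStats(cv2.inRange(hsv,(0,0,170),(180,70,255)))
    for q,z in [("handle_tip",.126),("handle_axis",.08),("hasp_stud",.117),("hasp_pivot",.08)]:
        for d in spot_point(n,q)[:1]: print(n,q,round(d["p"],2),np.round(d["point"]),ray(n,d["point"],z).round(4))
s=manip.state(); print(s["t"],s["tool_pos"],s["orientation"],s["contact_force"],s["finger_gap"])
cv2.imwrite(f"pics/R{tag}.png",cv2.resize(np.hstack(L[:2]),(800,380)))
E
python3 m.py a
```

```text
scene handle_tip 0.97 [277. 191.] [0.5982 0.0858 0.126 ]
scene handle_axis 0.7 [306. 191.] [0.4968 0.0729 0.08  ]
scene hasp_stud 0.76 [257. 161.] [ 0.5421 -0.0556  0.117 ]
scene hasp_pivot 0.63 [278. 171.] [ 0.4896 -0.0363  0.08  ]
side handle_axis 0.75 [299. 199.] [0.5143 0.0861 0.08  ]
side hasp_stud 0.63 [281. 141.] [ 0.553  -0.0589  0.117 ]
side hasp_pivot 0.91 [315. 158.] [ 0.4729 -0.0461  0.08  ]
wrist handle_tip 0.66 [258. 304.] [0.5962 0.0846 0.126 ]
wrist hasp_stud 0.71 [ 13. 218.] [ 0.5478 -0.0483  0.117 ]
wrist hasp_pivot 0.83 [44. 87.] [ 0.4784 -0.0434  0.08  ]
5.35 [0.57245788 0.08471193 0.27665684] [-3.14064308e+00 -1.00716677e-03  3.14000420e+00] [-3.98543461 -3.60071078  3.95453132] 0.015740353002359566
```

View pics/Ra.png

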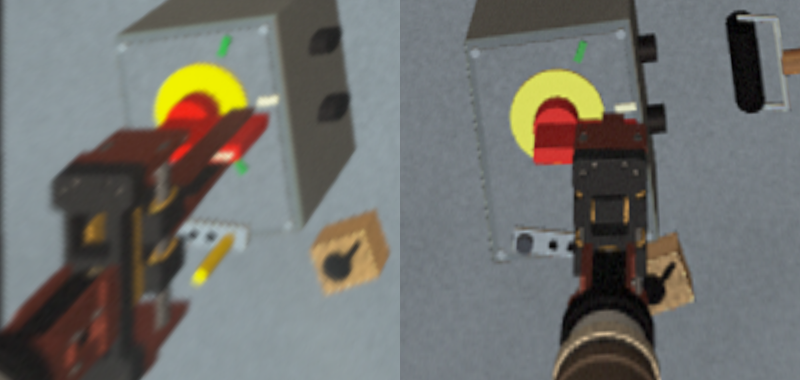

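View pics/wrista.png

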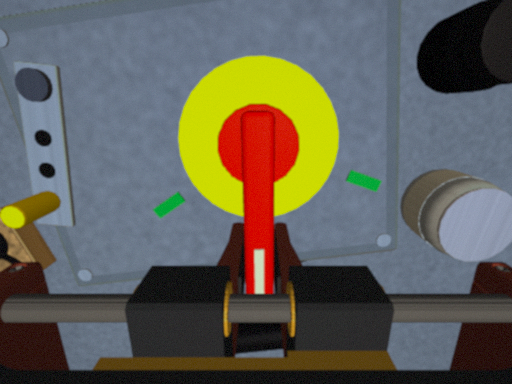

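Run:
```python
from h import *
im=cv2.imread("pics/wrista.png")
r=rect("wrist",im,.083,s=2000,x0=.40,y1=.24,W=500,H=600); hsv=cv2.cvtColor(r,cv2.COLOR_BGR2HSV)
k,l,st,ce=cv2.connectedComponentsWithStats(cv2.inRange(hsv,(45,120,60),(80,255,255)))
g=[np.array([.40+ce[i,0]/2000,.24-ce[i,1]/2000]) for i in range(1,k) if st[i,4]>60]; print(g)
d=g[0]-g[1]; print("green yaw",np.degrees(np.arctan2(-d[0],d[1])))
P=[ray("wrist",p,.08) for p in [(85,275),(385,240)]]; d=P[1]-P[0]; print(P,np.degrees(np.arctan2(-d[0],d[1])))
cs=max(cv2.findContours(cv2.inRange(hsv,(25,150,120),(35,255,255)),cv2.RETR_EXTERNAL,cv2.CHAIN_APPROX_NONE)[0],key=cv2.contourArea)
e=cv2.minEnclosingCircle(cs); print(.40+e[0][0]/2000,.24-e[0][1]/2000,e[1]/2000)
for z,pts in [(.126,[(258,115),(260,290)])]:
    a,b=[ray("wrist",p,z) for p in pts]; d=b-a; print(a,b,np.degrees(np.arctan2(d[1],d[0])))
```

```text
[array([0.53596273, 0.15254149]), array([0.55238771, 0.02493785])]
green yaw 7.33471127090853
[array([ 0.60794703, -0.04284365,  0.08      ]), array([0.57998162, 0.17364688, 0.08      ])] 7.3604882436406065
0.5118612747192383 0.08457405090332029 0.0496650505065918
[0.49385377 0.08471511 0.126     ] [0.58699278 0.08552268 0.126     ] 0.49677096599056464
```

Emit:
apply_moves(plan=[[[-0.0002,0.004,0,3.7],[-0.0005,0.0077,0,7.2],[-0.0005,0.0077,0,7.2],[-0.0005,0.0077,0,7.2]]])

```text
t: 5.85
tool_pos: [0.572, 0.0922, 0.2767]
orientation: [-3.141, -0.001, -3.018]
contact_force: [-4.3, -3.3, 5.7]
finger_gap: 0.0161
```

Emit:
apply_moves(plan=[[[0,0,0,0],[0,0,0,0],[0,0,0,0],[0,0,0.05,0],[0,0,0.1,0],[0,0,0.1,0]]], hand=60)

```text
t: 6.6
tool_pos: [0.5733, 0.0936, 0.3808]
orientation: [3.141, 0.007, -3.016]
contact_force: [-0.7, -0.6, 0.2]
finger_gap: 0.0526
```

```bash
python3 m.py b
```

```text
scene handle_tip 0.77 [279. 195.] [0.6049 0.1001 0.126 ]
scene handle_axis 0.89 [304. 192.] [0.5065 0.0749 0.08  ]
scene hasp_stud 0.8 [255. 162.] [ 0.5492 -0.0511  0.117 ]
scene hasp_pivot 0.7 [279. 168.] [ 0.48   -0.0445  0.08  ]
side handle_axis 0.81 [299. 199.] [0.5134 0.0849 0.08  ]
side hasp_stud 0.36 [330. 288.] [0.4699 0.3249 0.117 ]
side hasp_pivot 0.68 [298. 197.] [0.5153 0.0781 0.08  ]
wrist handle_tip 0.81 [258. 228.] [0.5949 0.0957 0.126 ]
wrist handle_axis 0.97 [260. 132.] [0.5135 0.0867 0.08  ]
wrist hasp_stud 0.86 [100. 157.] [ 0.5491 -0.0488  0.117 ]
wrist hasp_pivot 0.88 [125.  74.] [ 0.4776 -0.0431  0.08  ]
7.35 [0.57231169 0.09291315 0.37658621] [ 3.14150500e+00 -8.01660094e-05 -3.01588855e+00] [-0.20989077  0.48235467  1.57425568] 0.05260550233301702
```

View pics/wristb.png

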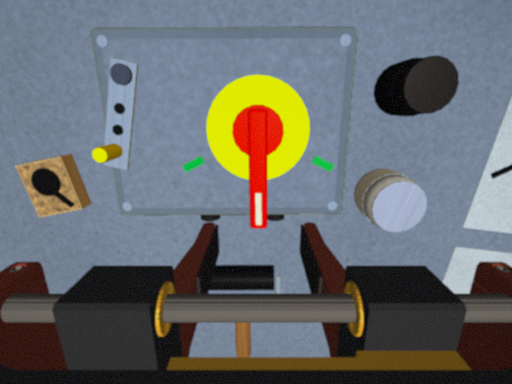

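View pics/Rb.png

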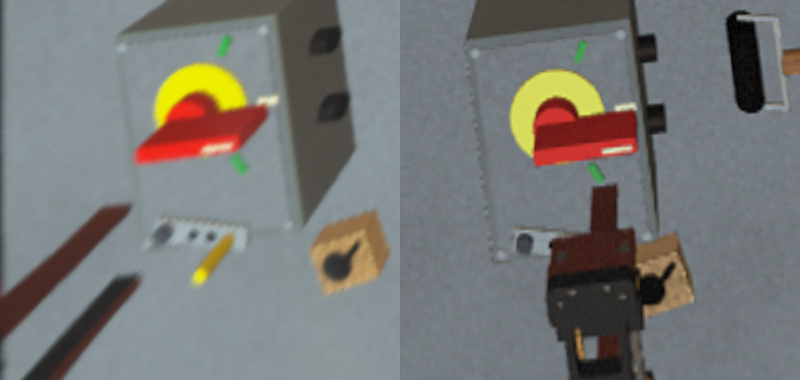

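```bash
cat > ang.py <<'E'
import sys
from h import *
# uses wrist picture taken at current pose; handle top face by brightest red, line through row/col midpoints at z=.126
im=cv2.imread(sys.argv[1]); hsv=cv2.cvtColor(im,cv2.COLOR_BGR2HSV)
m=cv2.inRange(hsv,(0,150,60),(8,255,255))|cv2.inRange(hsv,(172,150,60),(180,255,255))
P=[]
for x in np.linspace(.545,.57,40):   # scan across handle, sample along y at z=.126
    ys=np.arange(.06,.13,.0002); px=np.array([proj("wrist",[x,y,.126]) for y in ys]); on=np.array([m[int(round(v)),int(round(u))] if 0<=v<384 and 0<=u<512 else 0 for u,v in px])>0
    if on.any(): P.append((x,ys[on].min(),ys[on].max()))
P=np.array(P); 
for k in (1,2): print(np.degrees(np.arctan(np.polyfit(P[:,0],P[:,k],1)[0])))
mid=P[:,1:].mean(1); s,c=np.polyfit(P[:,0],mid,1); print("mid angle",np.degrees(np.arctan(s)),"y at x=.592:",s*.592+c,"width",(P[:,2]-P[:,1]).mean(),"angle via axis",np.degrees(np.arctan2(s*.592+c-.0846,.080)))
E
python3 ang.py pics/wristb.png
python3 - <<'E'
from h import *
for p in [(101,40),(345,40),(333,207),(127,207)]: print(ray("wrist",p,.08).round(4))
E
```

```text
[ 0.4518 -0.0638  0.08  ]
[0.4246 0.1524 0.08  ]
[0.5819 0.174  0.08  ]
[ 0.6091 -0.0431  0.08  ]Traceback (most recent call last):
  File "ang.py", line 8, in <module>
    ys=np.arange(.06,.13,.0002); px=np.array([proj("wrist",[x,y,.126]) for y in ys]); on=np.array([m[int(round(v)),int(round(u))] if 0<=v<384 and 0<=u<512 else 0 for u,v in px])>0
                                              ~~~~^^^^^^^^^^^^^^^^^^^^
  File "h.py", line 10, in proj
    K,R,t=cam(n); q=K@(R@np.array(X,float)+t); return q[:2]/q[2]
          ~~~^^^
  File "h.py", line 4, in cam
    m=viewer.camera_model(n); K=np.array(m["intrinsics"],float); R=cv2.Rodrigues(np.array(m["rvec"],float))[0]; t=np.array(m["tvec"],float).ravel()
ValueError: time passes only in moves, steps and waits
```

```bash
sed -i 's/^def cam(n):/import functools\n@functools.lru_cache\ndef cam(n):/' h.py; python3 ang.py pics/wristb.png
```

```text
6.948551092582319
9.309788469713759
mid angle 8.132645711652886 y at x=.592: 0.09562263414634121 width 0.014564999999999911 angle via axis 7.84498562231409
```

Emit:
apply_moves(plan=[[[-0.01,-0.05,0,-5],[-0.02,-0.1,0,-10],[-0.025,-0.142,0,-12],[-0.025,-0.142,-0.02,-12],[-0.025,-0.142,-0.06,-12],[-0.025,-0.142,-0.06,-12],[-0.025,-0.142,-0.06,-12]]])

```text
t: 8.22
tool_pos: [0.5478, -0.0489, 0.3177]
orientation: [3.141, 0.001, 3.058]
contact_force: [0.0, -0.1, 0.5]
finger_gap: 0.0526
```

```bash
python3 m.py c
```

```text
scene handle_tip 0.64 [255. 163.] [ 0.5609 -0.0379  0.126 ]
scene handle_axis 0.77 [308. 193.] [0.5005 0.0811 0.08  ]
scene hasp_stud 0.79 [251. 163.] [ 0.5591 -0.0551  0.117 ]
side handle_tip 0.86 [260. 183.] [0.5971 0.0874 0.126 ]
side handle_axis 0.6 [302. 196.] [0.5079 0.0774 0.08  ]
side hasp_stud 0.65 [282. 143.] [ 0.5515 -0.0506  0.117 ]
side hasp_pivot 0.97 [312. 158.] [ 0.4788 -0.0465  0.08  ]
wrist handle_tip 0.83 [464. 281.] [0.5963 0.0946 0.126 ]
wrist handle_axis 0.92 [419. 159.] [0.5154 0.081  0.08  ]
wrist hasp_stud 0.87 [256. 229.] [ 0.5475 -0.0512  0.117 ]
wrist hasp_pivot 0.78 [259. 125.] [ 0.4789 -0.0431  0.08  ]
8.975 [ 0.54729228 -0.04910633  0.31662335] [ 3.14155282e+00 -8.11758354e-05  3.05784261e+00] [-0.0125353   0.1982864   0.15277887] 0.05239617108063648
```

View pics/wristc.png

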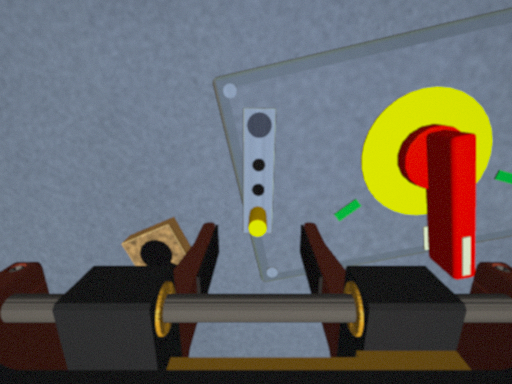

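View pics/scenec.png

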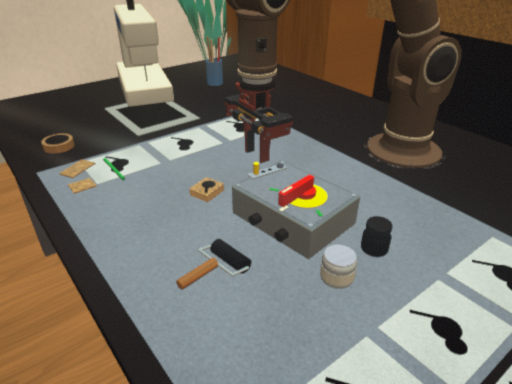

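Emit:
apply_moves(plan=[[[0,0,-0.025,0],[0,0,-0.041,0],[0,0,-0.041,0],[0,0,-0.041,0]]])

```text
t: 9.48
tool_pos: [0.5476, -0.049, 0.276]
orientation: [3.141, 0.0, 3.058]
contact_force: [-0.3, 0.3, 0.3]
finger_gap: 0.0526
```

Emit:
apply_moves(plan=[[[0,0,0,0],[0,0,0,0],[0,0,0,0],[0,0,0,0]]], hand=0, newtons=12)

```text
t: 9.98
tool_pos: [0.5473, -0.0492, 0.2758]
orientation: [-3.142, 0.0, 3.058]
contact_force: [-0.1, -2.9, 0.5]
finger_gap: 0.0164
```

Run:
```python
from h import *
s=manip.state(); p=s["tool_pos"]; print(p,s["finger_gap"],s["contact_force"])
c=np.array([.4777,-.0430]); v=p[:2]-c; print(np.hypot(*v),np.degrees(np.arctan2(v[1],v[0])))
g=np.radians(-4.8)
for d in list(range(8,81,8))+[75,78,79]:
    f=g-np.radians(d); print(d,(.07*np.array([np.cos(f)-np.cos(g),np.sin(f)-np.sin(g)])).round(4))
```

```text
[ 0.54732651 -0.04916638  0.27579897] 0.01637336516792463 [-0.1410999  -2.86378644  0.50695101]
0.06989903265203287 -5.061117152787187
8 [-0.0015 -0.0097]
16 [-0.0043 -0.019 ]
24 [-0.0084 -0.0279]
32 [-0.0137 -0.0361]
40 [-0.0201 -0.0435]
48 [-0.0274 -0.0499]
56 [-0.0356 -0.0552]
64 [-0.0444 -0.0594]
72 [-0.0538 -0.0623]
80 [-0.0634 -0.0639]
75 [-0.0574 -0.063 ]
78 [-0.061  -0.0636]
79 [-0.0622 -0.0637]
```

Emit:
apply_moves(plan=[[[0,0,0,0],[0,0,0,0],[-0.0015,-0.0097,0,-8],[-0.0043,-0.019,0,-16],[-0.0084,-0.0279,0,-24],[-0.0137,-0.0361,0,-32],[-0.0201,-0.0435,0,-40],[-0.0274,-0.0499,0,-48],[-0.0356,-0.0552,0,-56],[-0.0444,-0.0594,0,-64],[-0.0538,-0.0623,0,-72],[-0.0538,-0.0623,0,-72]]])

```text
t: 11.48
tool_pos: [0.4932, -0.1108, 0.2757]
orientation: [-3.141, -0.001, 1.802]
contact_force: [-0.4, 2.6, 1.5]
finger_gap: 0.0142
```

Run:
```python
from h import *
s=manip.state(); p=s["tool_pos"]; print(p,s["finger_gap"],s["contact_force"])
c=np.array([.4777,-.0430]); v=p[:2]-c; print(np.hypot(*v),np.degrees(np.arctan2(v[1],v[0])))
snap("wrist","wd.png")
```

```text
[ 0.49317422 -0.11077383  0.27572386] 0.014208137551297692 [-0.389055    2.58697875  1.45965299]
0.06951793870887091 -77.13861072888486
```

View pics/wd.png

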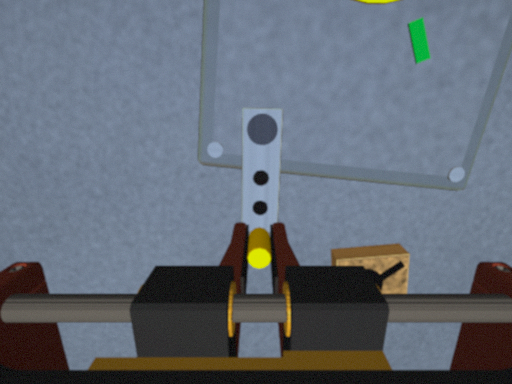

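Emit:
apply_moves(plan=[[[-0.0036,-0.0007,0,-3],[-0.006,-0.001,0,-5],[-0.0084,-0.0014,0,-6],[-0.0084,-0.0014,0,-6],[-0.0084,-0.0014,0,-6]]])

```text
t: 12.15
tool_pos: [0.487, -0.1117, 0.2759]
orientation: [3.137, -0.0, 1.7]
contact_force: [8.4, 5.0, -5.8]
finger_gap: 0.0138
```

Emit:
apply_moves(plan=[[[-0.0015,-0.0002,0,0],[-0.002,-0.0002,0,0],[-0.002,-0.0002,0,0]]])

```text
t: 12.52
tool_pos: [0.4862, -0.1117, 0.276]
orientation: [3.133, 0.0, 1.7]
contact_force: [14.2, 4.8, -12.2]
finger_gap: 0.0137
```

Emit:
apply_moves(plan=[[[0,0,0,0],[0,0,0,0],[0,0,0,0],[0,0,0,0],[0,0,0.04,0],[0,0,0.09,0],[0.0,0,0.13,0],[0.0,0,0.13,0],[0.0,0,0.13,0]]], hand=60)

```text
t: 13.65
tool_pos: [0.4827, -0.1131, 0.405]
orientation: [-3.141, -0.0, 1.696]
contact_force: [-0.1, 0.4, 0.8]
finger_gap: 0.0527
```

```bash
python3 m.py e
```

```text
scene handle_tip 0.82 [276. 194.] [0.6068 0.094  0.126 ]
scene handle_axis 0.61 [307. 194.] [0.5065 0.0843 0.08  ]
scene hasp_stud 0.51 [258. 146.] [ 0.4925 -0.113   0.117 ]
scene hasp_pivot 0.91 [277. 169.] [ 0.4859 -0.0453  0.08  ]
side handle_tip 0.55 [259. 186.] [0.5985 0.096  0.126 ]
side handle_axis 0.57 [299. 199.] [0.5145 0.0853 0.08  ]
side hasp_stud 0.78 [308. 123.] [ 0.49   -0.1267  0.117 ]
side hasp_pivot 0.75 [314. 158.] [ 0.475  -0.0443  0.08  ]
wrist hasp_stud 0.63 [266. 192.] [ 0.4889 -0.1123  0.117 ]
wrist hasp_pivot 0.72 [264. 117.] [ 0.4785 -0.0415  0.08  ]
14.4 [ 0.48308226 -0.11301193  0.40565668] [3.14157508e+00 5.61319468e-06 1.69648116e+00] [-0.86103871 -0.38420217 -0.32767814] 0.05281780472774342
```

View pics/wriste.png

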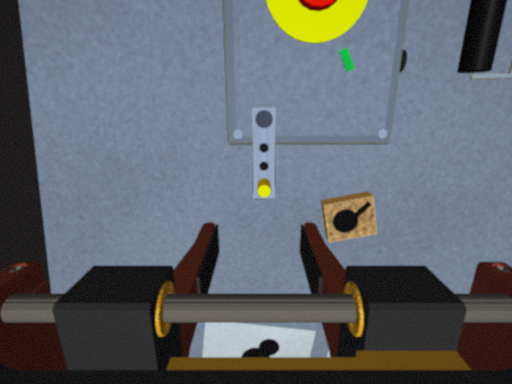

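View pics/scenee.png

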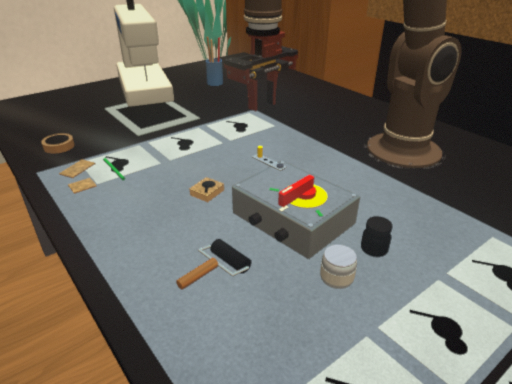

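View pics/Re.png

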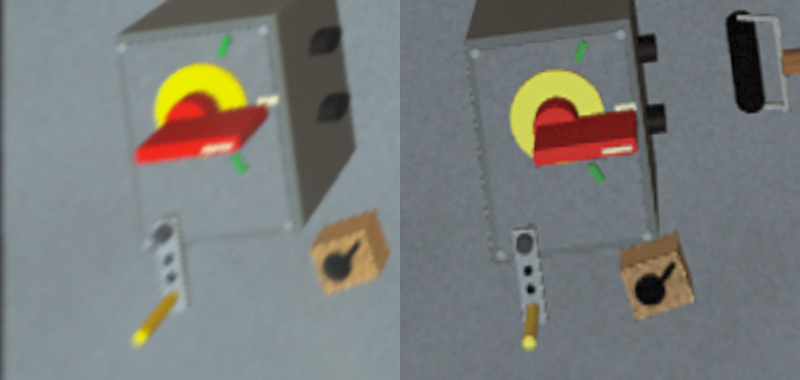

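The hasp stands square off the box edge: in the wrist view the pivot is at (264,118) and the stud at (264,190). The handle still points at the white mark, and the loose items look unmoved.

Run:
```python
from h import *
print(manip.close_job())
```

```text
the job is handed in; nothing more can be done
None
```

The isolator handle is at off and the lockout hasp is swung fully out. The job was handed in at about 14.4 s of the 53 s limit.

- **Handle:** I gripped it and turned it from about 1.42 rad to off in one direction, stopping a few degrees short to measure before the last turn. After I let go, it measured about 7.8–8.1° in world yaw and the box about 7.35°. That is within about 0.01 rad of off, on the reverse side if anything. The first two pictures after release and at the end show no change in it.
- **Hasp:** I then swung it by the stud until the force rose from about 3 N to about 15–19 N with almost no further movement, which means it was against its stop. After release, the wrist picture shows it square to the box edge. The last sighting of the stud was (0.489, −0.112), against an expected (0.487, −0.112).
- **Loose items:** By eye in the pictures, the ink jar, tin, carved block and roller look unmoved. I did not measure their positions again.
- **Disagreements:** Some network point estimates from the scene and side cameras were 10–15 mm off. I went by the wrist view, the colour-based fits and the measured arm pose instead.

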